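Finish the display of two river stones in the sliding-door case

TASK

Slide open the glass door over the empty bay of the bamboo display case and, on the felt mat there, build a riser from the two loose marble plates that together are exactly as high as the marble plinth in the other bay, laid flat one on the other, centred and square on the mat. Stand the loose river stone flat on the middle of the riser, lengthwise along it, so that both stones show at the same height, then slide the door fully shut again so that both doors are closed. Leave the displayed stone, the trivet, the match box, the candle cup and the bowl where they are.

Things in the scene. Friction and masses are not known exactly. Their poses are not given: they have to be found in the camera images.
- case: Fixed bamboo display case 450 (its y) x 180 (its x) x 71 mm high, its top closed by two clear-glazed bypass doors on two levels. Origin: centre of its underside on the sideboard; at yaw 0 x points away from the robot, y left. Walls 15 mm; inside 420 x 150 mm, floor at z 8; divider at y = 0 (top z 44) makes two bays. A fully opened door leaves 160 (y) x 150 mm free over its bay.
- left_door (a joint): Travel (m) of the left (+y) door, a framed pane 215 (case y) x 162 x 4 mm in the lower track, underside z 62, top z 66 mm: 0 = shut (starts within 4 mm of it), grows to 0.16 = fully open as it slides to case -y, under the right door. Friction about 1.5 N, damping 4 N per m/s; stays where left.
- right_door (a joint): Travel (m) of the right (-y) door, the same size, in the upper track, underside z 67, top z 71 mm: 0 = shut (starts within 4 mm of it), grows to 0.16 = fully open as it slides to case +y, over the left door. Friction as the left door; stays where left.
- left_door_pull (a point): Middle of the top edge of the left door's pull, an upright wooden strip near the door's outer end: 80 mm long (case x), 10 mm thick (case y), 19 mm tall, top at z 85 mm. It moves with the door and lies 200 mm to case +y of the case centre when shut. When fully open, 30 mm stay free beside it.
- right_door_pull (a point): Middle of the top edge of the right door's pull, the same strip (80 x 10 mm, 19 mm tall, top at z 90 mm), 200 mm to -y of the case centre when shut; moves with the door.
- mat: Grey felt mat fixed on the case floor in the middle of the empty bay: 130 mm (its y) x 90 mm (its x) x 2 mm, square to the case. Origin: centre of its underside; its top is at z 10 mm above the sideboard. It lies 130 mm from the case centre, under the left or the right door (varies).
- plinth: Fixed white marble plinth in the other bay, 100 mm (y) x 60 mm (x) x 26 mm high, on a 2 mm felt mat like the first. Origin: centre of that mat's underside on the case floor; plinth top 28 mm above the origin (36 mm above the sideboard).
- shown_stone: The displayed river stone, grey, lying on the plinth: flat oval pebble 84 mm (its y) x 58 mm (its x) x 22 mm thick, 4 mm below the left door when that is over it. Origin: centre of its underside.
- loose_stone: The loose river stone, the same shape: oval pebble 84 mm (its y) x 58 mm (its x) x 22 mm thick, flat on both faces over the middle 30 mm, widest (58 mm) between 8 and 14 mm above its underside; about 0.2 kg; starts lying on the sideboard to the left of the case among the plates. Origin: centre of its underside; z up.
- plate_thin: Loose white marble display plate, 100 mm (its y) x 60 mm (its x) x 6 mm thick, flat, the thinnest of three; starts lying flat on the sideboard to the left of the case. Origin: centre of its underside; z up.
- plate_mid: Loose white marble display plate, 100 mm (its y) x 60 mm (its x) x 12 mm thick, flat, the middle one of three; starts lying flat on the sideboard to the left of the case. Origin: centre of its underside; z up.
- plate_thick: Loose white marble display plate, 100 mm (its y) x 60 mm (its x) x 20 mm thick, flat, the thickest of three; starts lying flat on the sideboard to the left of the case. Origin: centre of its underside; z up.
- trivet: Bystander: round orange silicone trivet, 170 mm across, 7 mm thick, beyond the loose plates. Origin: centre of its underside (as for all bystanders).
- match_box: Bystander: cardboard box of long matches, 110 x 65 x 22 mm, in front of the case.
- votive: Bystander: amber glass candle cup, 74 mm across, 62 mm tall, near the robot on its left.
- bowl: Bystander: dark wooden bowl, 140 mm across, 50 mm tall, near the robot on its right.
Not all that is in view belongs to the job. What is shaped like the loose_stone but blue or purple is not meant. What is shaped like the plate_thick but green is not meant.

How it is judged:
By the outcome, as a careful person would: the job done as asked, in the order asked, and still so for the second after the job is handed in, with the robot touching nothing.
It also fails if it takes over 72 s, if anything falls off the work surface, if the arm or the gripper's body presses on something with over 40 N, if the wrist force passes 120 N, or if a joint passes its speed limit or range.

ROBOT

A 7-joint arm with a two-finger parallel gripper is mounted at the origin on the work surface. World frame = base frame: x ahead of the robot, y to its left, z up, the work surface at z = 0. Lengths are in mm, angles in rad, forces in N, time in s.
With the tool pointing down it reaches from about 375 to 925 mm from the base axis. Payload 3.1 kg.
Tool frame: the origin (TCP) lies midway between the tips of the shut fingers; the grasp point (between the pads) lies 19 mm behind it; z points along the fingers, y is the line along which they close (so a half turn about z gives the same grasp; the last joint's range is limited). The gripper opens to 85 mm and grips with 20 to 120 N. Pads are 22 mm wide; open, the fingers measure 114 mm over their backs; the gripper's body (76 mm by 85 mm) begins 54 mm behind the grasp point. The pads swing forward as they close: fully open they stand 13 mm farther back than shut.
Start: joints at [1.174, 0.383, 0.044, 1.598, -0.018, 1.161, -0.05], TCP at [191.362, -621.195, 231.269] pointing down, gripper open.
Joint ranges: [-2.61, 2.61], [-0.41, 2.15], [-1.48, 1.57], [0, 2.5], [-1.57, 4.71], [0.05, 1.97], [-2.85, 2.85]. Speed limits (rad/s): [2.79, 2.79, 3.14, 3.14, 3.14, 3.14, 3.14].

INTERFACE

Orientations are given as a unit quaternion [w, x, y, z].
In Python, from plant import manip, snapshot, get_calibration gives the robot as it stands.
- The arm moves only by the tool arm_command, never from a script. Its argument "commands" is a list of rows, each a list of 3 entries, a list of its own where there are three numbers: the closure, from -1 (fully open) to 1 (shut), so that 0 is half open, then the shift along the tool's x, y, z in mm, then the turn about the tool's z in rad. In form: [[fingers, [x, y, z], yaw], ...]. A call has 1 to 5 rows; each row is the pose to reach, as a shift and turn from the pose commanded when the call began, along the tool's axes at that moment; what a row does not reach only later rows make up. A row lasts 1/10 s, in which the tool goes at most 50 mm and 8.59 degrees, less where a joint would pass 70% of its speed; a pose out of reach is approached as far as the arm can. A call with a gripper value outside its range is refused whole. The fingers move at their own pace and stop on an object; the grip force is fixed at half the most. Time passes only in rows, so rows that repeat a pose let the fingers close. It gives the time, the measured TCP pose, the force, the opening and the grip force at its end, in the units of the state.
- manip.state(): the state, without advancing time (a new reading comes with each control period).
- snapshot(name): name is "scene" or "side" or "wrist"; returns the picture (400x640x3 uint8, red, green, blue); there is no depth.
- get_calibration(name): a dict with "vertical_fov" (degrees; the focal length in pixels is half the picture's height over the tangent of half this angle, whatever the lens; pixels are square), "cx", "cy" (the principal point, pixels), "extrinsics" (4x4, takes a point from camera to world coordinates); the wrist camera has in their place "tool_from_camera" (4x4, takes a point from camera to tool coordinates, whose origin is the TCP and whose axes are the flange's). Camera axes: x right, y down, z forward; pixel columns grow to the right and rows downward; lengths in mm; the calibration is good to about 2 mm. The wrist camera is an equidistant fisheye: a pixel r from the principal point sees the ray r / f radians off the axis. A picture is of the moment at which its call begins: read the wrist's pose just before it. get_calibration takes no time and is no camera call.
- manip.finish_job(): hands the job in; it is judged then, once.
The state is a dict: "t": time; "joint_positions": joint angles; "joint_vel": joint speeds; "tau": joint torques, N m; "position": TCP position; "tcp_rot": TCP orientation; "wrist_force": force on the tool from outside, world axes, zero at the start; "torque": the same for the moment, N m; "width": finger opening in mm; "gripper_force": force on a finger pad.
Only numpy, scipy, OpenCV 4.12 (cv2) and the standard library are available. Lean on these libraries where they do the work, as an engineer would, in place of code of your own. Each camera call takes 0.05 s, during which the arm holds its last target. There are 200 camera calls.

## Working session

There is one attempt and no reset: what is moved stays moved. The work goes in short steps, Python scripts to look and compute and a tool call to move; the robot and the scene stay as the last step left them, time stands still between calls to the robot, and variables do not carry over. Pictures are saved under pics/ and viewed, at most 10 in all, crops included, and the job is handed in when it is done.

Besides the shell and the picture viewer there is one more tool, called as a command line: name --argument value ..., lists and objects as JSON in quotes. arm_command: Moves the arm, as the interface text tells. Its arguments: {"type":"object","properties":{"commands":{"type":"array"}},"required":["commands"]}

```bash
ls; mkdir -p pics
python3 - <<'E'
from plant import manip,snapshot,get_calibration
import cv2,numpy as np
for n in("scene","side","wrist"):
    im=snapshot(n); cv2.imwrite(f"pics/{n}0.png",im[:,:,::-1]); c=get_calibration(n); print(n,{k:np.round(v,4).tolist() for k,v in c.items()})
s=manip.state(); print(s["t"],s["position"],s["tcp_rot"],s["width"])
E
```

```text
pics
scene {'vertical_fov': 50.3441, 'cx': 318.7082, 'cy': 203.6618, 'extrinsics': [[-0.4582, 0.6015, -0.6544, 1144.3116], [0.8888, 0.2988, -0.3476, 388.755], [-0.0136, -0.7409, -0.6715, 792.4693], [0.0, 0.0, 0.0, 1.0]]}
side {'vertical_fov': 53.3016, 'cx': 320.2121, 'cy': 204.2354, 'extrinsics': [[-0.7318, -0.5451, 0.4091, 48.2624], [-0.6815, 0.5759, -0.4516, 535.5646], [0.0105, -0.6093, -0.7929, 902.5377], [0.0, 0.0, 0.0, 1.0]]}
wrist {'vertical_fov': 65.7065, 'cx': 319.3555, 'cy': 203.8281, 'tool_from_camera': [[-0.0003, -0.9501, -0.3118, 79.764], [1.0, -0.0002, -0.0003, -0.1899], [0.0002, -0.3118, 0.9501, -143.1124], [0.0, 0.0, 0.0, 1.0]]}
0.15 [ 191.12006899 -620.47591373  230.15554123] [-1.04842315e-03  9.88853754e-01  1.48886236e-01 -2.08467638e-04] 85.50361580064707
```

View pics/scene0.png

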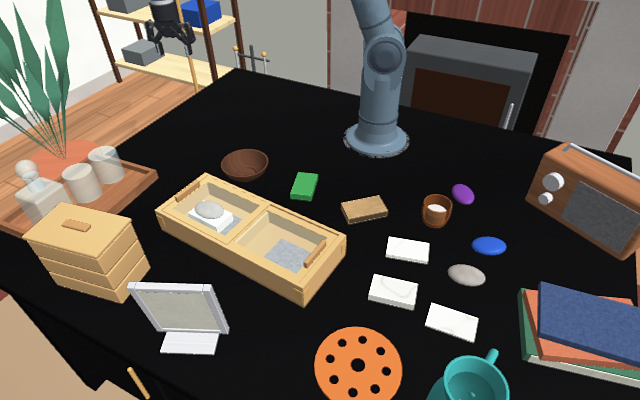

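View pics/side0.png

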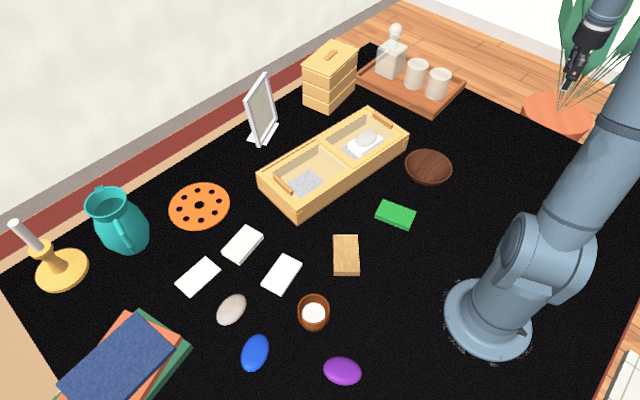

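The left (+y) bay is empty; its mat is at scene (288,255), side (303,182), and the plinth with the shown stone is in the right bay. So I need the left door, plus thin (6) + thick (20) = 26 mm.

Candidates:
- **Stones (scene):** grey (466,275), which is the one wanted. Blue (489,245) and purple (463,194) are decoys.
- **Plates (scene):** white (407,250), (393,291) and (452,322). Green (305,186) is a decoy.

The plate thicknesses need a close crop.

```bash
cat > h.py <<'E'
import numpy as np,cv2
from plant import manip,snapshot,get_calibration
from scipy.spatial.transform import Rotation as R
CAL={n:get_calibration(n) for n in("scene","side","wrist")}
def f(n): return 200/np.tan(np.radians(CAL[n]["vertical_fov"])/2)
def tool(s): 
    T=np.eye(4); q=s["tcp_rot"]; T[:3,:3]=R.from_quat([q[1],q[2],q[3],q[0]]).as_matrix(); T[:3,3]=s["position"]; return T
def ext(n,s=None):
    return np.array(CAL[n]["extrinsics"]) if n!="wrist" else tool(s)@np.array(CAL["wrist"]["tool_from_camera"])
def ray(n,uv,s=None):
    c=CAL[n]; d=(np.array(uv,float)-[c["cx"],c["cy"]])/f(n)
    if n=="wrist":
        r=np.hypot(*d); v=np.array([*(d/r*np.sin(r)),np.cos(r)]) if r>0 else np.array([0,0,1.])
    else: v=np.array([*d,1])
    E=ext(n,s); return E[:3,3],E[:3,:3]@v
def atz(n,uv,z,s=None):
    o,v=ray(n,uv,s); return (o+v*(z-o[2])/v[2])[:2]
def proj(n,P,s=None):
    E=np.linalg.inv(ext(n,s)); p=np.atleast_2d(P)@E[:3,:3].T+E[:3,3]; c=CAL[n]
    if n=="wrist":
        r=np.linalg.norm(p[:,:2],axis=1,keepdims=True); d=p[:,:2]/np.maximum(r,1e-9)*np.arctan2(r,p[:,2:])
    else: d=p[:,:2]/p[:,2:]
    return d*f(n)+[c["cx"],c["cy"]]
def yaw(s): return np.arctan2(*tool(s)[:2,1][::-1])  # heading of tool y
E
python3 - <<'E'
import cv2,numpy as np
a=cv2.imread('pics/scene0.png');b=cv2.imread('pics/side0.png')
def c(im,x,y,w,h,k): return cv2.resize(im[y:y+h,x:x+w],None,fx=k,fy=k,interpolation=cv2.INTER_CUBIC)
cv2.imwrite('pics/pl.png',np.hstack([c(a,360,230,130,120,3),c(b,170,215,136,120,3)]))
cv2.imwrite('pics/case.png',np.vstack([c(a,150,165,204,140,2),c(b,250,100,204,125,2)]))
E
```

```text
(no output)
```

View pics/pl.png

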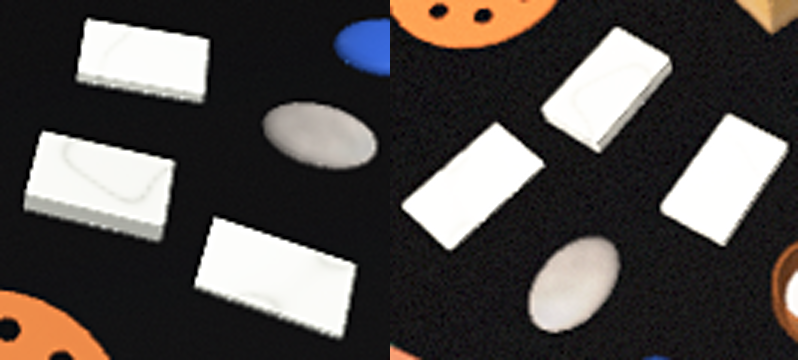

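View pics/case.png

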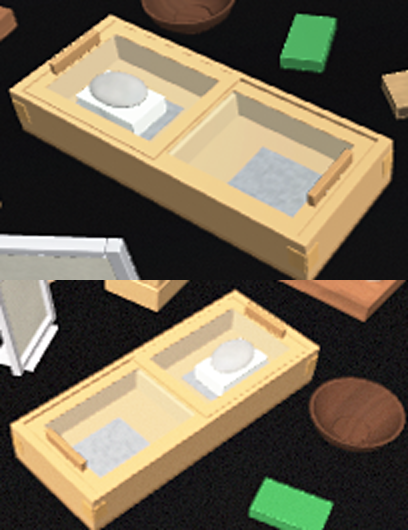

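Crop shows the thick plate at scene (393,291) with the tallest front face. The plate at scene (452,322) has a thin edge, and the one at scene (407,250) looks like the mid plate. I'll confirm the thicknesses with the fit.

```bash
cat > m.py <<'E'
from h import *
from scipy.optimize import least_squares
def sc(l,o,k): return np.array(l,float)/k+o
def fit(obs,dx,dy,z,x0,fz=False):
    L=np.array([[1,1],[-1,1],[-1,-1],[1,-1]])*[dx/2,dy/2]
    def res(p):
        c,s=np.cos(p[2]),np.sin(p[2]); W=L@np.array([[c,s],[-s,c]])+p[:2]
        W=np.c_[W,np.full(4,p[3] if fz else z)]
        return np.concatenate([(proj(n,W)-uv).ravel() for n,uv in obs.items()])
    r=least_squares(res,x0+([z] if fz else [])); return np.round(r.x,3),round(np.sqrt(np.mean(r.fun**2)),2)
A=[360,230];B=[170,215]
case={"scene":sc([(308,245),(393,145),(110,15),(10,92)],[150,165],2),"side":sc([(12,145),(97,218),(319,66),(234,10)],[250,100],2)}
print("case",fit(case,180,450,71,[600,0,0.]))
# plates: corner lists in order seen; x0 from atz
def plate(name,S,D,z):
    S=sc(S,A,3);D=sc(D,B,3)
    w=np.array([atz("scene",u,z) for u in S]);w2=np.array([atz("side",u,z) for u in D])
    print(name,"scene",w.mean(0).round(1),"side",w2.mean(0).round(1))
    for ww in(w,w2):
        e=[ww[(i+1)%4]-ww[i] for i in range(4)];print([(round(np.hypot(*v)),round(np.degrees(np.arctan2(v[1],v[0])),1)) for v in e])
plate("thick",[(45,132),(175,159),(163,224),(25,197)],[(225,28),(281,66),(210,138),(153,108)],20)
plate("thin",[(214,219),(356,262),(343,328),(195,285)],[(107,124),(154,164),(62,248),(12,205)],6)
plate("mid",[(87,19),(209,38),(204,95),(78,77)],[(339,115),(397,147),(333,240),(272,207)],12)
for n,l,o in(("scene",[(320,135),(263,122),(377,150)],A),("side",[(184,284),(221,237),(147,330)],B)):
    w=np.array([atz(n,u,11) for u in sc(l,o,3)]);v=w[2]-w[1];print("stone",n,w[0].round(1),np.hypot(*v).round(),np.degrees(np.arctan2(v[1],v[0])).round(1))
for n,l in(("scene",[(423,210),(342,210),(388,210)]),("side",[(313,312),(347,255)])):
    print([atz(n,u,22).round() for u in l])
print(manip.state()["position"],yaw(manip.state()))
E
python3 m.py
```

```text
case (array([ 5.76438e+02, -1.10614e+02, -9.10000e-02]), np.float64(1.26))
thick scene [567.1 265.9] side [563.5 264. ]
[(98, np.float64(101.6)), (60, np.float64(9.4)), (99, np.float64(-76.8)), (63, np.float64(-171.7))]
[(67, np.float64(-173.8)), (89, np.float64(96.5)), (59, np.float64(14.0)), (98, np.float64(-78.9))]
thin scene [579.  400.5] side [577.  398.4]
[(100, np.float64(95.6)), (56, np.float64(3.1)), (99, np.float64(-82.5)), (59, np.float64(-176.4))]
[(60, np.float64(-176.7)), (98, np.float64(93.6)), (61, np.float64(5.2)), (100, np.float64(-87.1))]
mid scene [432.6 254.7] side [428.7 252.7]
[(100, np.float64(104.2)), (63, np.float64(12.8)), (99, np.float64(-74.3)), (65, np.float64(-166.0))]
[(59, np.float64(-168.3)), (97, np.float64(102.9)), (59, np.float64(13.8)), (100, np.float64(-76.8))]
stone scene [448.4 400. ] 84.0 98.1
stone side [447.3 398.3] 90.0 101.2
[array([293., 248.]), array([388.,  57.]), array([334., 165.])]
[array([301., 275.]), array([342., 106.])]
[ 191.12006899 -620.47591373  230.15554123] -1.2719125419660529
```

```bash
cat >> h.py <<'E'
def go(x,y,z,hd=None):
    s=manip.state();T=tool(s);d=T[:3,:3].T@(np.array([x,y,z])-s["position"])
    a=0 if hd is None else (yaw(s)-np.radians(hd)+np.pi/2)%np.pi-np.pi/2
    print("shift",d.round(1),"yaw",round(a,3),"| hd now",np.degrees(yaw(s)).round(2),"pos",s["position"].round(1),"t",round(s["t"],2),"w",round(s["width"],1),"q",s["joint_positions"][-1].round(2),"F",np.round(s["wrist_force"],1))
E
python3 -c "
from h import *
go(585,70,260,-95.2)"
```

```text
shift [ 579.7 -543.9  -28.7] yaw 0.39 | hd now -72.88 pos [ 191.1 -620.5  230.2] t 0.15 w 85.5 q -0.05 F [ 1.  -0.6 -0. ]
```

arm_command --commands '[[0.3, [36, -34, -6], 0.1], [0.3, [72, -68, -12], 0.2], [0.3, [108, -102, -18], 0.3], [0.3, [144, -136, -24], 0.39], [0.3, [175, -165, -28], 0.39]]'

```text
t: 0.65
position: [311.3, -409.3, 259.4]
tcp_rot: [-0.0, 0.999, -0.045, 0.0]
wrist_force: [0.6, -0.3, -0.4]
width: 29.7
gripper_force: 0.0
```

```bash
python3 -c "
from h import *
go(585,70,260,-95.2)"
```

```text
shift [ 2.290e+02 -5.021e+02 -3.000e-01] yaw -0.0 | hd now -95.21 pos [ 311.3 -409.3  259.4] t 0.65 w 29.7 q -0.82 F [ 0.6 -0.3 -0.4]
```

arm_command --commands '[[0.3, [20, -45, 0], 0], [0.3, [40, -90, 0], 0], [0.3, [60, -135, 0], 0], [0.3, [80, -180, 0], 0], [0.3, [100, -220, 0], 0]]'

```text
t: 1.15
position: [430.1, -199.4, 259.2]
tcp_rot: [-0.0, 0.999, -0.045, 0.0]
wrist_force: [1.3, 0.1, 0.5]
width: 30.0
gripper_force: 0.0
```

arm_command --commands '[[0.3, [20, -45, 0], 0], [0.3, [40, -90, 0], 0], [0.3, [60, -135, 0], 0], [0.3, [80, -180, 0], 0], [0.3, [100, -220, 0], 0]]'

```text
t: 1.65
position: [549.6, 10.5, 259.2]
tcp_rot: [-0.0, 0.999, -0.045, -0.0]
wrist_force: [0.4, 0.0, 0.3]
width: 29.8
gripper_force: 0.0
```

arm_command --commands '[[0.3, [29, -45, 0], 0], [0.3, [29, -62, 0], 0], [0.3, [29, -62, 0], 0]]'

```text
t: 1.95
position: [583.6, 72.8, 258.9]
tcp_rot: [-0.002, 0.999, -0.042, -0.001]
wrist_force: [-0.1, 0.1, 0.4]
width: 30.1
gripper_force: 0.0
```

```bash
python3 -c "
from h import *
go(585,70,260,-95.2)
s=manip.state();im=snapshot('wrist');cv2.imwrite('pics/w1.png',im[:,:,::-1]);import pickle;pickle.dump(s,open('w1.pkl','wb'))
print(proj('wrist',[[594.6,88.6,85],[588.2,18.9,10]],s))"
```

```text
shift [ 1.6  2.7 -1.1] yaw 0.008 | hd now -94.76 pos [583.6  72.8 258.9] t 1.95 w 30.1 q -1.96 F [-0.1  0.1  0.4]
[[304.18544858 172.81351621]
 [361.54451351 160.90378199]]
```

View pics/w1.png

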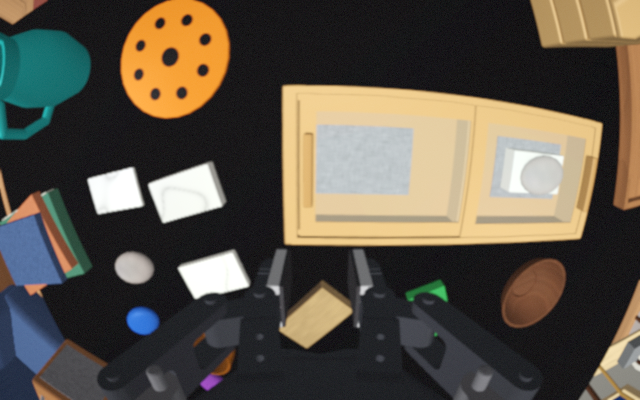

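Wrist view: pull at (308,170); mat corners about (317,124), (412,127), (411,195), (317,193); case top corners (283,86), (285,244), (581,239), (602,122).

```bash
python3 -c "
from h import *
import pickle;s=pickle.load(open('w1.pkl','rb'))
p=lambda u,z:atz('wrist',u,z,s).round(1)
print('pull',p((308,170),85),p((308,134),85),p((308,206),85))
m=np.array([p(u,10) for u in[(317,124),(412,127),(411,195),(317,193)]]);print(m,m.mean(0))
c=np.array([p(u,71) for u in[(283,86),(285,244),(581,239),(602,122)]]);print(c,c.mean(0));d=(c[0]+c[1]-c[2]-c[3])/2;print(np.hypot(*d),np.arctan2(-d[0],d[1]))
go(593,88,80,-95.2)"
```

```text
pull [597.3  84.3] [634.9  80.9] [557.8  88. ]
[[639.9  72.1]
 [628.9 -49.9]
 [537.  -47.2]
 [549.8  79.8]] [588.9  13.7]
[[ 687.5  103.2]
 [ 507.9  120.9]
 [ 462.3 -331.6]
 [ 646.2 -346. ]] [ 575.975 -113.375]
452.9388755671123 -0.09607680071613954
shift [  8.3 -19.4 178.7] yaw 0.004 | hd now -94.97 pos [583.3  69.3 258.7] t 2.0 w 29.4 q -1.96 F [ 0.2 -0.6 -0.6]
```

arm_command --commands '[[0.3, [11, -18, 40], 0.004], [0.3, [11, -18, 85], 0.004], [0.3, [11, -18, 130], 0.004], [0.3, [11, -18, 150], 0.004], [0.3, [11, -18, 150], 0.004]]'

```text
t: 2.5
position: [592.2, 79.8, 104.7]
tcp_rot: [0.002, 0.999, -0.049, -0.005]
wrist_force: [-0.6, -0.8, -0.5]
width: 29.9
gripper_force: 0.0
```

```bash
python3 -c "
from h import *
go(595.5,86.5,76,-95.3)
s=manip.state();im=snapshot('wrist');cv2.imwrite('pics/w2.png',cv2.resize(im[100:340,200:440,::-1],None,fx=2,fy=2))
print((proj('wrist',[[595.5,86.5,85]],s)-[200,100])*2)"
```

```text
shift [ 2.9 -7.1 28.6] yaw -0.006 | hd now -95.64 pos [592.2  79.8 104.7] t 2.5 w 29.9 q -2.07 F [-0.6 -0.8 -0.5]
[[214.6450131  284.56529872]]
```

View pics/w2.png

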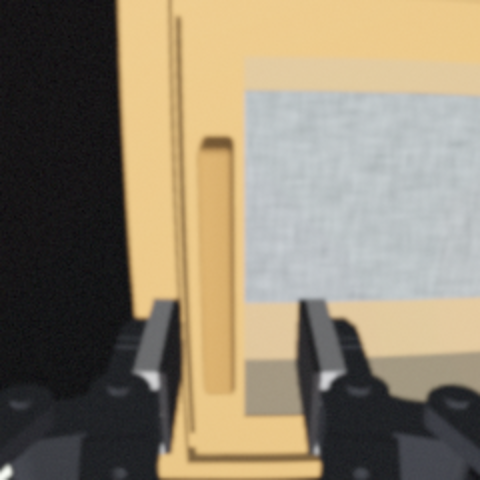

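Pull is centred at crop (216,268), matching the prediction; both fingers will straddle it after a 7 mm shift.

arm_command --commands '[[0.3, [4, -7, 0], -0.006], [0.3, [4, -7, 15], -0.006], [0.3, [4, -7, 27], -0.006], [0.3, [4, -7, 28], -0.006], [0.9, [4, -7, 28], -0.006]]'

```text
t: 3.05
position: [600.1, 90.0, 80.4]
tcp_rot: [0.001, 0.999, -0.045, -0.001]
wrist_force: [-0.3, -0.4, -0.5]
width: 16.4
gripper_force: 0.5
```

arm_command --commands '[[0.9, [0, 0, 0], 0], [0.9, [0, 0, 0], 0], [0.9, [0, 0, 0], 0]]'

```text
t: 3.35
position: [600.0, 87.7, 80.7]
tcp_rot: [0.002, 0.999, -0.045, -0.001]
wrist_force: [-1.9, -5.5, -0.5]
width: 7.2
gripper_force: 58.7
```

```bash
python3 -c "
from h import *
go(595.5,86.5,76,-95.3)"
```

```text
shift [-4.4  1.6  4.8] yaw 0.002 | hd now -95.21 pos [600.   87.7  80.7] t 3.35 w 7.2 q -2.09 F [-1.9 -5.5 -0.5]
```

arm_command --commands '[[0.9, [0, 20, 0], 0], [0.9, [0, 50, 0], 0], [0.9, [0, 80, 0], 0], [0.9, [0, 110, 0], 0], [0.9, [0, 135, 0], 0]]'

```text
t: 3.85
position: [587.5, -42.0, 80.8]
tcp_rot: [-0.002, 0.999, -0.044, -0.001]
wrist_force: [-3.2, 3.3, -2.2]
width: 7.2
gripper_force: 59.7
```

arm_command --commands '[[0.9, [0, 15, 0], 0], [0.9, [0, 23, 0], 0], [0.9, [0, 27, 0], 0], [0.9, [0, 29, 0], 0], [0.9, [0, 29, 0], 0]]'

```text
t: 4.35
position: [584.7, -71.2, 80.7]
tcp_rot: [-0.0, 0.999, -0.044, -0.002]
wrist_force: [-5.5, -0.3, 0.5]
width: 7.0
gripper_force: 60.0
```

```bash
python3 -c "
from h import *
go(580,-72,76,-95.3)"
```

```text
shift [-4.6  1.2  4.8] yaw 0.005 | hd now -95.03 pos [584.7 -71.2  80.7] t 4.35 w 7.0 q -1.8 F [-5.5 -0.3  0.5]
```

arm_command --commands '[[0.9, [0, 4, 0], 0], [0.9, [0, 5, 0], 0], [0.9, [0, 5, 0], 0]]'

```text
t: 4.65
position: [584.6, -71.8, 80.7]
tcp_rot: [-0.003, 0.999, -0.043, -0.002]
wrist_force: [-4.9, 5.8, -0.1]
width: 7.5
gripper_force: 59.9
```

arm_command --commands '[[0.3, [0, 0, 0], 0], [0.3, [0, 0, 0], 0], [0.3, [0, 0, -20], 0], [0.3, [0, -20, -60], -0.15], [0.3, [-20, -60, -90], -0.3]]'

```text
t: 5.15
position: [577.5, -23.6, 172.6]
tcp_rot: [0.002, 0.995, 0.104, 0.004]
wrist_force: [1.5, -0.6, 1.0]
width: 29.8
gripper_force: 0.0
```

```bash
python3 -c "
from h import *
go(565,265,200,11.5)"
```

```text
shift [  47.7 -284.9  -28.2] yaw -1.563 | hd now -78.06 pos [577.5 -23.6 172.6] t 5.15 w 29.8 q -1.56 F [ 1.5 -0.6  1. ]
```

arm_command --commands '[[-0.8, [5, -30, -28], -0.15], [-0.8, [12, -65, -28], -0.3], [-0.8, [19, -100, -28], -0.45], [-0.8, [25, -130, -28], -0.6], [-0.8, [31, -160, -28], -0.74]]'

```text
t: 5.65
position: [571.3, 145.3, 198.8]
tcp_rot: [0.001, 0.888, 0.46, 0.003]
wrist_force: [0.5, 0.4, -0.3]
width: 76.5
gripper_force: 0.0
```

```bash
python3 -c "
from h import *
go(565,265,200,11.5)"
```

```text
shift [ 94.2 -74.2  -1.1] yaw -0.815 | hd now -35.2 pos [571.3 145.3 198.8] t 5.65 w 76.5 q -1.16 F [ 0.5  0.4 -0.3]
```

arm_command --commands '[[-0.8, [19, -15, 0], -0.15], [-0.8, [38, -30, 0], -0.3], [-0.8, [57, -45, 0], -0.45], [-0.8, [76, -60, 0], -0.6], [-0.8, [94, -74, 0], -0.74]]'

```text
t: 6.15
position: [565.6, 264.8, 198.4]
tcp_rot: [0.001, 0.661, 0.75, 0.002]
wrist_force: [0.1, -0.5, -0.2]
width: 76.9
gripper_force: 0.0
```

arm_command --commands '[[-0.8, [0, 0, 0], -0.08], [-0.8, [0, 0, 0], -0.08], [-0.8, [0, 0, 0], -0.08]]'

```text
t: 6.45
position: [565.2, 262.8, 197.7]
tcp_rot: [0.001, 0.634, 0.773, 0.001]
wrist_force: [0.6, -0.6, -0.1]
width: 76.7
gripper_force: 0.0
```

```bash
python3 -c "
from h import *
go(565,265,100,11.5)
import pickle
s=manip.state();im=snapshot('wrist');cv2.imwrite('pics/w3.png',im[:,:,::-1]);pickle.dump(s,open('w3.pkl','wb'))"
```

```text
shift [ 2.2  0.1 97.7] yaw -0.004 | hd now 11.28 pos [565.2 262.8 197.7] t 6.45 w 76.7 q -0.63 F [ 0.6 -0.6 -0.1]
```

View pics/w3.png

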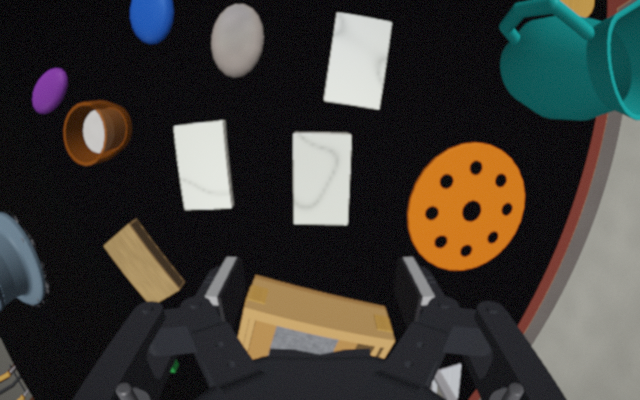

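Wrist view: thick plate at (322,179), thin at (359,60), mid at (204,165), grey stone at (237,40).

```bash
cat > blob.py <<'E'
from h import *
def blob(im,s,seed,z,tol=40,ell=False,ref=None):
    g=cv2.GaussianBlur(im,(3,3),0).copy();m=np.zeros((402,642),np.uint8)
    cv2.floodFill(g,m,seed,0,(tol,)*3,(tol,)*3,4|(255<<8)|cv2.FLOODFILL_MASK_ONLY|cv2.FLOODFILL_FIXED_RANGE)
    m=cv2.morphologyEx(m[1:-1,1:-1],cv2.MORPH_CLOSE,np.ones((9,9)))
    c=max(cv2.findContours(m,cv2.RETR_EXTERNAL,cv2.CHAIN_APPROX_NONE)[0],key=cv2.contourArea)[:,0]
    w=np.array([atz('wrist',u,z,s) for u in c],np.float32)
    (x,y),(a,b),t=(cv2.fitEllipse if ell else cv2.minAreaRect)(w)
    # heading of short axis
    if ell: h=t if a<b else t+90
    else: h=t if a<b else t+90
    h=(h+90)%180-90
    print(seed,"centre",round(x,1),round(y,1),"size",round(a,1),round(b,1),"short-axis heading",round(h,2))
E
python3 -c "
from blob import *
import pickle
s=pickle.load(open('w3.pkl','rb'));im=cv2.imread('pics/w3.png')[:,:,::-1].copy()
blob(im,s,(310,150),20)
blob(im,s,(350,70),6)
blob(im,s,(200,150),12)
blob(im,s,(237,40),11,50,True)
go(565,265,100,11.5)"
```

```text
(310, 150) centre 567.1 265.0 size 59.1 100.2 short-axis heading 10.04
(350, 70) centre 579.8 399.5 size 58.9 98.9 short-axis heading 3.47
(200, 150) centre 431.1 253.1 size 59.3 99.4 short-axis heading 13.33
(237, 40) centre 447.4 400.9 size 55.1 82.7 short-axis heading 9.55
shift [ 2.7  0.3 97.5] yaw -0.004 | hd now 11.26 pos [565.1 262.3 197.5] t 6.5 w 77.1 q -0.62 F [-0.2 -1.   0.3]
```

arm_command --commands '[[-0.8, [2, 2.5, 45], 0.021], [-0.8, [2, 2.5, 90], 0.021], [-0.8, [2, 2.5, 135], 0.021], [-0.8, [2, 2.5, 165], 0.021], [-0.8, [2, 2.5, 165], 0.021]]'

```text
t: 7.0
position: [562.7, 261.7, 26.9]
tcp_rot: [-0.001, 0.642, 0.767, -0.005]
wrist_force: [-0.6, -1.0, 0.2]
width: 76.6
gripper_force: 0.0
```

```bash
python3 -c "
from h import *
go(567.1,265,0,10.04)"
```

```text
shift [ 2.6  5.1 26.8] yaw 0.001 | hd now 10.11 pos [562.7 261.7  26.9] t 7.0 w 76.6 q -0.76 F [-0.6 -1.   0.2]
```

arm_command --commands '[[-0.8, [3, 5, 10], 0], [-0.8, [3, 5, 18], 0], [-0.8, [3, 5, 18], 0], [-0.8, [3, 5, 18], 0]]'

```text
t: 7.4
position: [571.1, 270.1, 15.4]
tcp_rot: [0.0, 0.641, 0.767, 0.001]
wrist_force: [-0.8, 0.1, 0.2]
width: 76.7
gripper_force: 0.0
```

```bash
python3 -c "
from h import *
go(567.1,265,1,10.04)"
```

```text
shift [-4.3 -4.9 14.4] yaw 0.004 | hd now 10.24 pos [571.1 270.1  15.4] t 7.4 w 76.7 q -0.78 F [-0.8  0.1  0.2]
```

arm_command --commands '[[-0.8, [-2, -3, 5], 0], [-0.8, [-4, -5, 12], 0], [-0.8, [-4, -5, 14], 0], [-0.8, [-4, -5, 14], 0], [-0.8, [-4, -5, 14], 0]]'

```text
t: 7.9
position: [566.0, 264.8, 0.1]
tcp_rot: [-0.0, 0.641, 0.767, 0.0]
wrist_force: [0.6, -0.0, -0.2]
width: 76.8
gripper_force: 0.0
```

```bash
python3 -c "
from h import *
go(567.1,265,1,10.04)"
```

```text
shift [ 0.   1.1 -0.9] yaw 0.004 | hd now 10.26 pos [5.660e+02 2.648e+02 1.000e-01] t 7.9 w 76.8 q -0.79 F [ 0.6 -0.  -0.2]
```

Good. Close, then lift.

arm_command --commands '[[0.6, [0, 0, 0], 0], [0.6, [0, 0, 0], 0], [0.6, [0, 0, 0], 0], [0.6, [0, 0, 0], 0], [0.6, [0, 0, 0], 0]]'

```text
t: 8.4
position: [566.8, 265.4, 1.0]
tcp_rot: [0.0, 0.641, 0.768, 0.001]
wrist_force: [0.2, -0.1, 4.5]
width: 58.2
gripper_force: 68.2
```

arm_command --commands '[[0.6, [0, 0, -20], 0], [0.6, [0, 0, -60], 0], [0.6, [0, 0, -100], 0], [0.6, [0, 0, -140], 0], [0.6, [0, 0, -140], 0]]'

```text
t: 8.9
position: [569.1, 267.4, 147.0]
tcp_rot: [0.002, 0.641, 0.768, 0.005]
wrist_force: [0.7, 1.6, -1.7]
width: 58.4
gripper_force: 67.4
```

```bash
python3 -c "
from h import *
go(588.3,17.5,140,-5.35)"
```

```text
shift [-249.4  -25.7    6. ] yaw 0.273 | hd now 10.27 pos [569.1 267.4 147. ] t 8.9 w 58.4 q -0.68 F [ 0.7  1.6 -1.7]
```

arm_command --commands '[[0.6, [-30, -3, 0], 0.07], [0.6, [-70, -7, 0], 0.14], [0.6, [-110, -11, 0], 0.21], [0.6, [-150, -15, 0], 0.273], [0.6, [-190, -20, 0], 0.273]]'

```text
t: 9.4
position: [578.2, 71.9, 138.6]
tcp_rot: [-0.001, 0.74, 0.673, -0.002]
wrist_force: [-0.2, 0.3, -2.8]
width: 58.0
gripper_force: 67.3
```

arm_command --commands '[[0.6, [-30, -3, 0], 0], [0.6, [-50, -5, 0], 0], [0.6, [-58, -5, 0], 0], [0.6, [-58, -5, 0], 0], [0.6, [-58, -5, 0], 0]]'

```text
t: 9.9
position: [569.3, 18.8, 139.9]
tcp_rot: [-0.001, 0.739, 0.674, 0.0]
wrist_force: [-0.6, 0.1, -3.0]
width: 58.6
gripper_force: 67.3
```

```bash
python3 -c "
from h import *
go(588.3,18,60,-5.35)
im=snapshot('scene');im2=snapshot('side')
f=lambda a,x,y:cv2.resize(a[y:y+133,x:x+200,::-1],None,fx=4,fy=4,interpolation=cv2.INTER_CUBIC)
cv2.imwrite('pics/s2.png',np.vstack([cv2.resize(f(im,190,170),(440,292)),cv2.resize(f(im2,230,90),(440,292))]))"
```

```text
shift [ 0.9 19.1 79.9] yaw 0.001 | hd now -5.29 pos [569.3  18.8 139.9] t 9.9 w 58.6 q -0.49 F [-0.6  0.1 -3. ]
```

arm_command --commands '[[0.6, [1, 10, 10], 0], [0.6, [1, 19, 30], 0], [0.6, [1, 19, 60], 0], [0.6, [1, 19, 80], 0], [0.6, [1, 19, 80], 0]]'

```text
t: 10.5
position: [585.6, 17.6, 56.8]
tcp_rot: [-0.003, 0.739, 0.674, -0.002]
wrist_force: [-0.8, -0.4, -3.2]
width: 58.1
gripper_force: 67.2
```

arm_command --commands '[[0.6, [0, 0, 0], 0], [0.6, [0, 0, 0], 0], [0.6, [0, 0, 0], 0]]'

```text
t: 10.8
position: [590.3, 16.8, 61.9]
tcp_rot: [0.001, 0.739, 0.673, 0.001]
wrist_force: [0.9, -0.3, -2.7]
width: 58.8
gripper_force: 67.2
```

```bash
python3 -c "
from h import *
go(588.3,18,12,-5.35)"
```

```text
shift [ 1.  -2.2 49.9] yaw -0.0 | hd now -5.36 pos [590.3  16.8  61.9] t 10.8 w 58.8 q -0.56 F [ 0.9 -0.3 -2.7]
```

arm_command --commands '[[0.6, [1, -2, 15], 0], [0.6, [1, -2, 30], 0], [0.6, [1, -2, 42], 0], [0.6, [1, -2, 47], 0], [0.6, [1, -2, 47], 0]]'

```text
t: 11.3
position: [586.0, 17.4, 12.0]
tcp_rot: [-0.001, 0.739, 0.673, -0.001]
wrist_force: [-0.2, -0.2, -3.6]
width: 58.2
gripper_force: 67.3
```

arm_command --commands '[[0.6, [0, 0, 0], 0], [0.6, [0, 0, 0], 0], [0.6, [0, 0, 0], 0]]'

```text
t: 11.6
position: [587.1, 17.4, 13.2]
tcp_rot: [0.0, 0.74, 0.673, 0.0]
wrist_force: [0.1, 0.4, -3.3]
width: 58.3
gripper_force: 67.3
```

```bash
python3 -c "
from h import *
go(588.3,18,11,-5.35)"
```

```text
shift [0.7 1.1 2.2] yaw -0.001 | hd now -5.38 pos [587.1  17.4  13.2] t 11.6 w 58.3 q -0.61 F [ 0.1  0.4 -3.3]
```

arm_command --commands '[[0.6, [1, 1, 2.5], 0], [0.6, [1, 1, 2.5], 0], [-0.65, [1, 1, 2.5], 0], [-0.65, [1, 1, 2.5], 0], [-0.65, [1, 1, 2.5], 0]]'

```text
t: 12.1
position: [588.6, 18.5, 11.1]
tcp_rot: [0.0, 0.74, 0.673, 0.001]
wrist_force: [0.5, -0.0, 0.2]
width: 70.2
gripper_force: 0.0
```

arm_command --commands '[[-0.65, [0, 0, -10], 0], [-0.65, [0, 0, -50], 0], [-0.65, [0, 0, -100], 0], [-0.65, [0, 0, -145], 0], [-0.65, [0, 0, -185], 0]]'

```text
t: 12.6
position: [588.5, 18.8, 199.1]
tcp_rot: [0.001, 0.739, 0.673, 0.001]
wrist_force: [0.6, -0.1, 0.1]
width: 70.7
gripper_force: 0.0
```

arm_command --commands '[[-0.65, [0, 0, 0], 0], [-0.65, [0, 0, 0], 0]]'

```text
t: 12.8
position: [589.0, 18.5, 197.9]
tcp_rot: [0.002, 0.739, 0.673, 0.001]
wrist_force: [-0.8, -0.7, -1.0]
width: 70.6
gripper_force: 0.0
```

```bash
python3 -c "
from blob import *
import pickle
s=manip.state();im=snapshot('wrist');im=snapshot('wrist') if 0 else im;cv2.imwrite('pics/w4.png',im[:,:,::-1]);pickle.dump(s,open('w4.pkl','wb'))
cv2.imwrite('pics/w4c.png',cv2.resize(im[40:290,190:440,::-1],None,fx=2.4,fy=2.4,interpolation=cv2.INTER_CUBIC))
p=proj('wrist',[[587,18,30]],s)[0];print(p)
blob(im,s,tuple(int(v) for v in p),30)
go(578,395,200,3.5)"
```

```text
[317.22999983 184.34275481]
(317, 184) centre 587.5 18.0 size 100.5 60.4 short-axis heading -5.45
shift [374.3 -44.9  -4.3] yaw -0.155 | hd now -5.37 pos [587.6  18.1 195.9] t 12.85 w 70.4 q -0.46 F [ 0.2 -0.6 -0.7]
```

View pics/w4c.png

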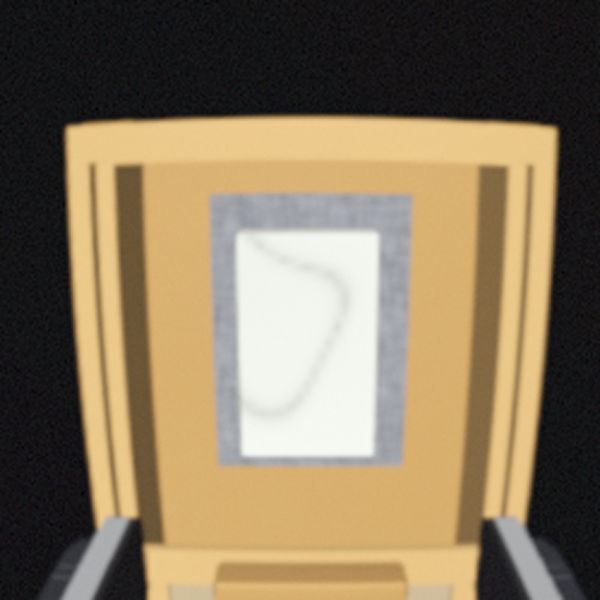

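Crop: thick plate lies inside the mat; mat corners (209,195), (412,195), (402,465), (219,466); plate corners (235,231), (379,231), (375,457), (240,457).

```bash
python3 -c "
from h import *
import pickle;s=pickle.load(open('w4.pkl','rb'))
for l,z in (([(209,195),(412,195),(402,465),(219,466)],10),([(235,231),(379,231),(375,457),(240,457)],30)):
    w=np.array([atz('wrist',np.array(u)/2.4+[190,40],z,s) for u in l]);d=(w[0]+w[1]-w[2]-w[3])/2;e=(w[1]+w[2]-w[0]-w[3])/2
    print(w.mean(0),np.hypot(*d),np.hypot(*e),np.degrees(np.arctan2(d[1],d[0]))-90,np.degrees(np.arctan2(e[1],e[0])))"
```

```text
[589.29854564  17.58702698] 129.61296954432973 89.65829856031408 -5.393391728764499 -5.276588773506115
[587.72716     17.07110065] 102.01077815721499 60.867419380721024 -5.3321670686731295 -5.464555921266346
```

arm_command --commands '[[-0.8, [35, -4, 0], -0.04], [-0.8, [80, -10, 0], -0.08], [-0.8, [125, -15, 0], -0.12], [-0.8, [170, -20, 0], -0.155], [-0.8, [215, -26, 0], -0.155]]'

```text
t: 13.35
position: [580.8, 235.4, 193.2]
tcp_rot: [-0.001, 0.685, 0.728, -0.002]
wrist_force: [0.7, -0.7, 0.7]
width: 76.7
gripper_force: 0.0
```

```bash
python3 -c "
from h import *
go(579.8,399.5,60,3.47)"
```

```text
shift [164.1   9.5 133. ] yaw 0.001 | hd now 3.51 pos [580.8 235.4 193.2] t 13.35 w 76.7 q -0.7 F [ 0.7 -0.7  0.7]
```

arm_command --commands '[[-0.8, [40, 2, 15], 0], [-0.8, [80, 4, 45], 0], [-0.8, [120, 6, 80], 0], [-0.8, [150, 8, 115], 0], [-0.8, [164, 9, 135], 0]]'

```text
t: 13.85
position: [575.6, 401.6, 54.4]
tcp_rot: [-0.002, 0.683, 0.73, -0.004]
wrist_force: [0.3, 0.2, 0.3]
width: 76.7
gripper_force: 0.0
```

arm_command --commands '[[-0.8, [0, 0, 0], 0], [-0.8, [0, 0, 0], 0], [-0.8, [0, 0, 0], 0]]'

```text
t: 14.15
position: [582.6, 397.5, 61.3]
tcp_rot: [0.001, 0.686, 0.728, 0.0]
wrist_force: [1.5, 0.1, 0.2]
width: 76.4
gripper_force: 0.0
```

```bash
python3 -c "
from blob import *
go(579.8,399.5,-2,3.47)
s=manip.state();im=snapshot('wrist')
p=proj('wrist',[[580,415,6]],s)[0];print(p)
blob(im,s,tuple(int(v) for v in p),6)
"
```

```text
shift [ 2.2 -2.7 63.3] yaw -0.002 | hd now 3.38 pos [582.6 397.5  61.3] t 14.15 w 76.4 q -0.99 F [1.5 0.1 0.2]
[317.54188853 200.18070185]
(317, 200) centre 579.8 399.8 size 59.5 99.5 short-axis heading 3.41
```

arm_command --commands '[[-0.8, [2, -3, 20], 0], [-0.8, [2, -3, 40], 0], [-0.8, [2, -3, 54], 0], [-0.8, [2, -3, 58], 0], [-0.8, [2, -3, 58], 0]]'

```text
t: 14.7
position: [577.1, 399.8, 0.7]
tcp_rot: [-0.0, 0.685, 0.728, -0.002]
wrist_force: [-0.9, -0.9, -0.1]
width: 76.8
gripper_force: 0.0
```

arm_command --commands '[[-0.55, [0, 0, 0], 0], [-0.55, [0, 0, 0], 0], [-0.55, [0, 0, 0], 0]]'

```text
t: 15.0
position: [578.6, 401.4, 3.7]
tcp_rot: [0.0, 0.685, 0.728, 0.001]
wrist_force: [0.4, 0.4, 0.2]
width: 66.2
gripper_force: 0.0
```

```bash
python3 -c "
from h import *
go(579.8,399.7,-3,3.45)"
```

```text
shift [-1.8  1.   6.7] yaw 0.001 | hd now 3.5 pos [578.6 401.4   3.7] t 15.0 w 66.2 q -1.02 F [0.4 0.4 0.2]
```

arm_command --commands '[[-0.55, [-1.5, 1, 4], 0], [-0.55, [-1.5, 1, 6.5], 0], [-0.55, [-1.5, 1, 6.5], 0], [-0.55, [-1.5, 1, 6.5], 0]]'

```text
t: 15.4
position: [579.1, 399.2, -4.1]
tcp_rot: [-0.0, 0.685, 0.728, -0.0]
wrist_force: [-0.7, -0.1, 0.4]
width: 66.3
gripper_force: 0.0
```

arm_command --commands '[[0.6, [0, 0, 0], 0], [0.6, [0, 0, 0], 0], [0.6, [0, 0, 0], 0], [0.6, [0, 0, 0], 0]]'

```text
t: 15.8
position: [579.5, 399.9, -3.1]
tcp_rot: [-0.0, 0.685, 0.728, 0.001]
wrist_force: [0.1, -0.5, 4.4]
width: 57.5
gripper_force: 64.5
```

```bash
python3 -c "
from h import *
go(579.8,399.7,-3,3.45)"
```

```text
shift [-0.2  0.3 -0.1] yaw 0.001 | hd now 3.5 pos [579.5 399.9  -3.1] t 15.8 w 57.5 q -1.02 F [ 0.1 -0.5  4.4]
```

arm_command --commands '[[0.6, [0, 0, -15], 0], [0.6, [0, 0, -50], 0], [0.6, [0, 0, -90], 0], [0.6, [-15, 0, -130], 0], [0.6, [-45, 0, -150], 0.05]]'

```text
t: 16.3
position: [581.1, 359.8, 151.5]
tcp_rot: [-0.001, 0.702, 0.713, 0.004]
wrist_force: [-0.7, 0.5, -0.7]
width: 57.7
gripper_force: 64.5
```

```bash
python3 -c "
from h import *
go(588.5,18,120,-5.4)"
```

```text
shift [-342.     1.9   29. ] yaw 0.11 | hd now 0.9 pos [581.1 359.8 151.5] t 16.3 w 57.7 q -0.94 F [-0.7  0.5 -0.7]
```

arm_command --commands '[[0.6, [-40, 0, 0], 0.03], [0.6, [-80, 0, 0], 0.06], [0.6, [-125, 1, 0], 0.09], [0.6, [-170, 1, 0], 0.11], [0.6, [-210, 1, 5], 0.11]]'

```text
t: 16.8
position: [585.3, 141.7, 141.9]
tcp_rot: [0.001, 0.742, 0.671, -0.0]
wrist_force: [0.9, -0.3, -0.9]
width: 57.7
gripper_force: 64.4
```

arm_command --commands '[[0.6, [-40, -12, 5], 0], [0.6, [-80, -14, 10], 0], [0.6, [-112, -14, 20], 0], [0.6, [-128, -14, 25], 0], [0.6, [-128, -14, 25], 0]]'

```text
t: 17.3
position: [557.5, 14.9, 115.1]
tcp_rot: [-0.0, 0.743, 0.669, -0.002]
wrist_force: [-0.6, -0.3, -0.6]
width: 57.3
gripper_force: 64.4
```

arm_command --commands '[[0.6, [0, 0, 0], 0], [0.6, [0, 0, 0], 0], [0.6, [0, 0, 0], 0]]'

```text
t: 17.6
position: [559.2, 21.6, 116.9]
tcp_rot: [-0.0, 0.74, 0.673, 0.001]
wrist_force: [-0.3, 1.1, -1.6]
width: 57.4
gripper_force: 64.4
```

```bash
python3 -c "
from h import *
go(588.5,18,45,-5.4)"
```

```text
shift [-0.9 29.4 71.9] yaw -0.0 | hd now -5.43 pos [559.2  21.6 116.9] t 17.6 w 57.4 q -0.53 F [-0.3  1.1 -1.6]
```

arm_command --commands '[[0.6, [-1, 15, 10], 0], [0.6, [-1, 29, 30], 0], [0.6, [-1, 29, 55], 0], [0.6, [-1, 29, 70], 0], [0.6, [-1, 29, 70], 0]]'

```text
t: 18.1
position: [584.9, 15.6, 43.7]
tcp_rot: [-0.002, 0.741, 0.672, -0.002]
wrist_force: [-0.2, -0.6, -1.5]
width: 57.7
gripper_force: 64.4
```

arm_command --commands '[[0.6, [0, 0, 0], 0], [0.6, [0, 0, 0], 0], [0.6, [0, 0, 0], 0], [0.6, [0, 0, 0], 0]]'

```text
t: 18.5
position: [588.2, 14.6, 47.2]
tcp_rot: [0.001, 0.741, 0.671, 0.001]
wrist_force: [-0.1, -0.3, -1.6]
width: 57.2
gripper_force: 64.4
```

```bash
python3 -c "
from h import *
go(588.3,18,27,-5.4)"
```

```text
shift [ 3.4 -0.2 20.2] yaw -0.005 | hd now -5.68 pos [588.2  14.6  47.2] t 18.5 w 57.2 q -0.59 F [-0.1 -0.3 -1.6]
```

arm_command --commands '[[0.6, [3, 0, 6], -0.003], [0.6, [3, 0, 14], -0.003], [0.6, [3, 0, 18], -0.003], [0.6, [3, 0, 18], -0.003], [0.6, [3, 0, 18], -0.003]]'

```text
t: 19.0
position: [587.5, 17.6, 27.7]
tcp_rot: [-0.0, 0.74, 0.672, -0.0]
wrist_force: [0.6, -0.0, -1.2]
width: 57.2
gripper_force: 64.4
```

```bash
python3 -c "
from h import *
go(588.3,18,27,-5.4)"
```

```text
shift [0.5 0.8 0.7] yaw -0.002 | hd now -5.5 pos [587.5  17.6  27.7] t 19.0 w 57.2 q -0.61 F [ 0.6 -0.  -1.2]
```

arm_command --commands '[[0.6, [0.5, 0, 1.5], 0], [0.6, [0.5, 0, 1.5], 0], [-0.65, [0.5, 0, 1.5], 0], [-0.65, [0.5, 0, 1.5], 0], [-0.65, [0.5, 0, 1.5], 0]]'

```text
t: 19.5
position: [587.9, 18.2, 26.8]
tcp_rot: [0.0, 0.74, 0.672, 0.0]
wrist_force: [0.1, -0.0, -0.5]
width: 70.4
gripper_force: 0.0
```

arm_command --commands '[[-0.65, [0, 0, -10], 0], [-0.65, [0, 0, -50], 0], [-0.65, [0, 0, -100], 0], [-0.65, [0, 0, -145], 0], [-0.65, [0, 0, -170], 0]]'

```text
t: 20.0
position: [590.0, 19.2, 202.1]
tcp_rot: [0.002, 0.74, 0.673, 0.003]
wrist_force: [-0.9, -0.4, -0.5]
width: 70.7
gripper_force: 0.0
```

arm_command --commands '[[-0.65, [0, 0, 0], 0], [-0.65, [0, 0, 0], 0]]'

```text
t: 20.2
position: [588.0, 18.1, 197.7]
tcp_rot: [0.001, 0.74, 0.672, 0.0]
wrist_force: [-0.9, 0.4, -1.1]
width: 70.5
gripper_force: 0.0
```

```bash
python3 -c "
from blob import *
import pickle
s=manip.state();im=snapshot('wrist');pickle.dump(s,open('w5.pkl','wb'))
cv2.imwrite('pics/w5c.png',cv2.resize(im[40:290,190:440,::-1],None,fx=2.4,fy=2.4,interpolation=cv2.INTER_CUBIC))
p=proj('wrist',[[587,18,36]],s)[0];print(p)
blob(im,s,tuple(int(v) for v in p),36)
go(447.4,400.5,150,9.8)"
```

```text
[318.41291422 185.41524469]
(318, 185) centre 586.9 18.7 size 99.7 59.9 short-axis heading -5.55
shift [ 367.6 -175.7   46.2] yaw -0.267 | hd now -5.5 pos [587.1  17.8 196.2] t 20.25 w 70.8 q -0.47 F [-0.9 -0.5  0.1]
```

View pics/w5c.png

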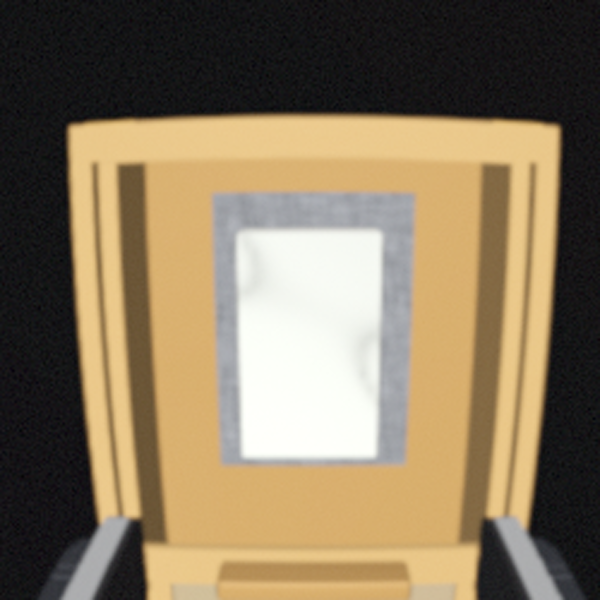

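Crop: both plates are stacked flush and square; mat corners (212,194), (415,194), (406,464), (221,464). I'll quantify the offset.

```bash
python3 -c "
from h import *
import pickle;s=pickle.load(open('w5.pkl','rb'))
for l,z in (([(212,194),(415,194),(406,464),(221,464)],10),([(236,230),(382,230),(377,458),(241,458)],36)):
    w=np.array([atz('wrist',np.array(u)/2.4+[190,40],z,s) for u in l]);print(w.mean(0))"
```

```text
[589.44573325  17.75300198]
[587.36030812  18.22132176]
```

Riser is within 2 mm of the mat centre and square, which is good. Next the stone.

arm_command --commands '[[-0.8, [35, -15, 0], -0.06], [-0.8, [75, -34, 0], -0.12], [-0.8, [115, -53, 0], -0.18], [-0.8, [155, -73, 0], -0.24], [-0.8, [195, -93, 0], -0.267]]'

```text
t: 20.75
position: [511.8, 221.7, 194.6]
tcp_rot: [-0.001, 0.644, 0.765, -0.002]
wrist_force: [0.6, -0.0, -0.3]
width: 76.5
gripper_force: 0.0
```

```bash
python3 -c "
from h import *
go(447.4,400.5,130,9.8)"
```

```text
shift [187.3 -32.5  64.6] yaw 0.001 | hd now 9.88 pos [511.8 221.7 194.6] t 20.75 w 76.5 q -0.6 F [ 0.6 -0.  -0.3]
```

arm_command --commands '[[-0.8, [42, -7, 10], 0], [-0.8, [86, -15, 25], 0], [-0.8, [130, -22, 40], 0], [-0.8, [165, -29, 55], 0], [-0.8, [185, -32, 62], 0]]'

```text
t: 21.25
position: [445.9, 400.1, 131.2]
tcp_rot: [-0.002, 0.642, 0.767, -0.003]
wrist_force: [-0.1, -0.2, -0.1]
width: 76.9
gripper_force: 0.0
```

arm_command --commands '[[-0.8, [0, 0, 0], 0], [-0.8, [0, 0, 0], 0], [-0.8, [0, 0, 0], 0]]'

```text
t: 21.55
position: [452.0, 395.8, 133.9]
tcp_rot: [0.001, 0.645, 0.764, -0.001]
wrist_force: [0.0, -0.7, -0.9]
width: 76.9
gripper_force: 0.0
```

```bash
python3 -c "
from blob import *
s=manip.state();im=snapshot('wrist')
p=proj('wrist',[[447.4,400.5,15]],s)[0];print(p)
for t in(40,60):blob(im,s,tuple(int(v) for v in p),11,t,True)
go(447.4,400.5,40,9.8)"
```

```text
[315.59230011 191.56080539]
(315, 191) centre 448.4 399.2 size 54.4 80.2 short-axis heading 9.95
(315, 191) centre 448.5 398.8 size 55.7 81.9 short-axis heading 10.17
shift [ 5.6 -4.1 94.3] yaw -0.003 | hd now 9.62 pos [452.3 395.8 134.3] t 21.6 w 77.1 q -1.0 F [ 0.1 -0.6 -0. ]
```

arm_command --commands '[[-0.8, [4, -3, 30], -0.006], [-0.8, [4, -3, 70], -0.006], [-0.8, [4, -3, 105], -0.006], [-0.8, [4, -3, 127], -0.006], [-0.8, [4, -3, 127], -0.006]]'

```text
t: 22.1
position: [446.7, 396.9, 4.2]
tcp_rot: [0.0, 0.643, 0.766, -0.004]
wrist_force: [0.9, -0.1, -0.7]
width: 76.7
gripper_force: 0.0
```

arm_command --commands '[[-0.8, [0, 0, 0], 0], [-0.8, [0, 0, 0], 0], [-0.8, [0, 0, 0], 0], [-0.8, [0, 0, 0], 0]]'

```text
t: 22.5
position: [448.1, 402.2, 9.2]
tcp_rot: [0.0, 0.642, 0.767, 0.001]
wrist_force: [0.3, -0.2, -0.1]
width: 77.0
gripper_force: 0.0
```

```bash
python3 -c "
from h import *
go(448.4,399.5,0,10)"
```

```text
shift [-2.7 -0.2  9.2] yaw 0.002 | hd now 10.13 pos [448.1 402.2   9.2] t 22.5 w 77.0 q -1.11 F [ 0.3 -0.2 -0.1]
```

arm_command --commands '[[-0.8, [-2.5, 0, 5], 0.002], [-0.8, [-2.5, 0, 8.5], 0.002], [-0.8, [-2.5, 0, 8.5], 0.002], [-0.8, [-2.5, 0, 8.5], 0.002]]'

```text
t: 22.9
position: [447.4, 398.7, -1.2]
tcp_rot: [-0.0, 0.643, 0.766, -0.0]
wrist_force: [-0.4, 0.3, -0.3]
width: 76.6
gripper_force: 0.0
```

arm_command --commands '[[0.6, [0, 0, 0], 0], [0.6, [0, 0, 0], 0], [0.6, [0, 0, 0], 0], [0.6, [0, 0, 0], 0], [0.6, [0, 0, 0], 0]]'

```text
t: 23.4
position: [448.0, 399.5, 0.0]
tcp_rot: [0.0, 0.643, 0.766, 0.0]
wrist_force: [-0.9, -1.2, 4.6]
width: 54.8
gripper_force: 62.8
```

```bash
python3 -c "
from h import *
go(448.4,399.5,0,10)"
```

```text
shift [-0.   0.4  0. ] yaw 0.001 | hd now 10.03 pos [448.  399.5   0. ] t 23.4 w 54.8 q -1.12 F [-0.9 -1.2  4.6]
```

arm_command --commands '[[0.6, [0, 0, -15], 0], [0.6, [0, 0, -50], 0], [0.6, [0, 0, -90], 0], [0.6, [-10, 0, -130], 0], [0.6, [-30, 0, -150], 0.05]]'

```text
t: 23.9
position: [452.7, 373.2, 153.7]
tcp_rot: [-0.001, 0.66, 0.751, 0.004]
wrist_force: [-0.1, 0.1, -1.5]
width: 54.5
gripper_force: 64.2
```

```bash
python3 -c "
from h import *
go(587.5,18,130,-5.4)"
```

```text
shift [-369.6   88.3   21.9] yaw 0.222 | hd now 7.33 pos [452.7 373.2 153.7] t 23.9 w 54.5 q -0.99 F [-0.1  0.1 -1.5]
```

arm_command --commands '[[0.6, [-38, 9, 0], 0.06], [0.6, [-80, 19, 0], 0.12], [0.6, [-122, 29, 0], 0.18], [0.6, [-164, 39, 0], 0.222], [0.6, [-206, 49, 0], 0.222]]'

```text
t: 24.4
position: [527.0, 169.3, 149.4]
tcp_rot: [0.0, 0.741, 0.672, -0.0]
wrist_force: [0.5, -0.1, -1.8]
width: 54.5
gripper_force: 64.2
```

```bash
python3 -c "
from h import *
go(587.5,18,130,-5.4)"
```

```text
shift [-144.7   74.8   19.5] yaw -0.003 | hd now -5.56 pos [527.  169.3 149.4] t 24.4 w 54.5 q -0.79 F [ 0.5 -0.1 -1.8]
```

arm_command --commands '[[0.6, [-42, 22, 0], -0.003], [0.6, [-84, 43, 5], -0.003], [0.6, [-120, 62, 12], -0.003], [0.6, [-140, 72, 18], -0.003], [0.6, [-143, 74, 20], -0.003]]'

```text
t: 24.9
position: [587.2, 15.6, 128.0]
tcp_rot: [0.0, 0.742, 0.67, -0.002]
wrist_force: [0.4, 0.0, -1.8]
width: 54.8
gripper_force: 64.2
```

arm_command --commands '[[0.6, [0, 0, 20], 0], [0.6, [0, 0, 50], 0], [0.6, [0, 0, 70], 0], [0.6, [0, 0, 70], 0], [0.6, [0, 0, 70], 0]]'

```text
t: 25.4
position: [586.5, 23.3, 59.5]
tcp_rot: [-0.001, 0.739, 0.674, 0.0]
wrist_force: [0.3, 1.0, -1.1]
width: 54.2
gripper_force: 64.2
```

arm_command --commands '[[0.6, [0, 0, 0], 0], [0.6, [0, 0, 0], 0]]'

```text
t: 25.6
position: [588.3, 22.3, 60.9]
tcp_rot: [0.001, 0.739, 0.673, 0.001]
wrist_force: [-1.0, 0.2, -1.8]
width: 55.0
gripper_force: 64.2
```

```bash
python3 -c "
from h import *
go(587.8,18,36,-5.4)"
```

```text
shift [-4.3 -0.2 24.9] yaw 0.001 | hd now -5.36 pos [588.3  22.3  60.9] t 25.6 w 55.0 q -0.58 F [-1.   0.2 -1.8]
```

arm_command --commands '[[0.6, [-4, 0, 8], 0], [0.6, [-4, 0, 17], 0], [0.6, [-4, 0, 22], 0], [0.6, [-4, 0, 23], 0], [0.6, [-4, 0, 23], 0]]'

```text
t: 26.1
position: [585.9, 16.8, 36.1]
tcp_rot: [-0.0, 0.74, 0.673, -0.001]
wrist_force: [-2.6, -1.8, 4.5]
width: 54.4
gripper_force: 64.7
```

arm_command --commands '[[0.6, [0, 0, 0], 0], [0.6, [0, 0, 0], 0]]'

```text
t: 26.3
position: [586.3, 17.1, 36.1]
tcp_rot: [0.0, 0.74, 0.673, -0.001]
wrist_force: [-2.0, -1.9, 3.9]
width: 54.5
gripper_force: 64.6
```

```bash
python3 -c "
from h import *
go(587.8,18,36,-5.4)"
```

```text
shift [1.  1.4 0.1] yaw -0.0 | hd now -5.4 pos [586.3  17.1  36.1] t 26.3 w 54.5 q -0.6 F [-2.  -1.9  3.9]
```

arm_command --commands '[[-0.65, [0, 0, 0], 0], [-0.65, [0, 0, 0], 0], [-0.65, [0, 0, 0], 0], [-0.65, [0, 0, -5], 0], [-0.65, [0, 0, -30], 0]]'

```text
t: 26.8
position: [584.0, 17.4, 63.9]
tcp_rot: [-0.002, 0.739, 0.673, -0.002]
wrist_force: [0.6, -1.4, -0.6]
width: 70.2
gripper_force: 0.0
```

arm_command --commands '[[-0.65, [0, 0, -40], 0], [-0.65, [0, 0, -80], 0], [-0.65, [0, 0, -120], 0], [-0.65, [0, 0, -130], 0], [-0.65, [0, 0, -130], 0]]'

```text
t: 27.3
position: [588.5, 18.2, 198.9]
tcp_rot: [0.002, 0.739, 0.673, 0.002]
wrist_force: [-0.4, -0.3, -0.7]
width: 70.8
gripper_force: 0.0
```

arm_command --commands '[[-0.65, [0, 0, 0], 0], [-0.65, [0, 0, 0], 0]]'

```text
t: 27.5
position: [585.0, 17.2, 193.9]
tcp_rot: [-0.001, 0.74, 0.673, -0.002]
wrist_force: [-0.3, 0.0, -0.2]
width: 70.6
gripper_force: 0.0
```

```bash
python3 -c "
from blob import *
s=manip.state();im=snapshot('wrist')
cv2.imwrite('pics/w6c.png',cv2.resize(im[40:290,190:440,::-1],None,fx=2.4,fy=2.4,interpolation=cv2.INTER_CUBIC))
p=proj('wrist',[[587,18,50]],s)[0]
for t in (25,40): blob(im,s,tuple(int(v) for v in p),47,t,True)
go(584.6,-72,120,-95.3)"
```

```text
(322, 188) centre 588.8 19.6 size 84.1 122.7 short-axis heading -5.72
(322, 188) centre 589.6 27.4 size 91.8 138.1 short-axis heading -5.68
shift [-88.9   8.1  73.9] yaw 1.569 | hd now -5.38 pos [585.1  17.3 193.9] t 27.55 w 70.3 q -0.46 F [-1.  -0.  -0.9]
```

View pics/w6c.png

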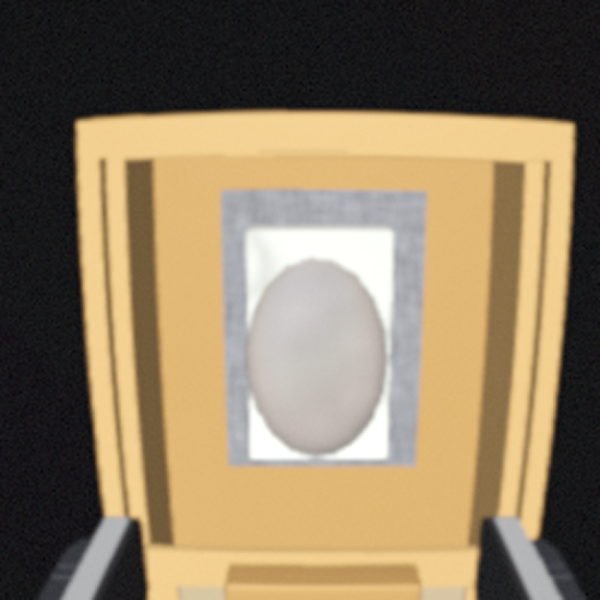

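Stone is centred near crop (317,357) on a riser centred near (319,344). The higher stone shifts in view, so I'll check that numerically. First rotate for the door.

arm_command --commands '[[0.3, [-15, 1, 0], 0.14], [0.3, [-30, 3, 0], 0.28], [0.3, [-45, 4, 0], 0.42], [0.3, [-60, 6, 0], 0.56], [0.3, [-89, 8, 0], 0.7]]'

```text
t: 28.05
position: [585.4, -69.2, 194.6]
tcp_rot: [-0.002, 0.926, 0.378, -0.001]
wrist_force: [-0.0, -0.0, -0.3]
width: 29.6
gripper_force: 0.0
```

arm_command --commands '[[0.3, [0, 0, 0], 0.14], [0.3, [0, 0, 0], 0.28], [0.3, [0, 0, 0], 0.42], [0.3, [0, 0, 0], 0.56], [0.3, [0, 0, 0], 0.7]]'

```text
t: 28.55
position: [585.2, -71.7, 194.2]
tcp_rot: [-0.0, 0.999, 0.036, -0.002]
wrist_force: [0.2, -0.1, 0.2]
width: 29.9
gripper_force: 0.0
```

arm_command --commands '[[0.3, [0, 0, 20], 0.14], [0.3, [0, 0, 50], 0.17], [0.3, [0, 0, 70], 0.17], [0.3, [0, 0, 70], 0.17], [0.3, [0, 0, 70], 0.17]]'

```text
t: 29.05
position: [585.4, -71.5, 125.0]
tcp_rot: [-0.0, 0.999, -0.046, -0.001]
wrist_force: [0.3, 0.5, 0.7]
width: 30.0
gripper_force: 0.0
```

```bash
python3 -c "
from h import *
T=dict(position=np.array([585.1,17.3,193.9]),tcp_rot=[-.001,.7400,.6726,-.002])
for l,z in (([(317,258),(317,455),(248,357),(386,357)],47),([(246,228),(393,228),(388,460),(248,460)],36),([(222,190),(427,191),(414,465),(230,466)],10)):
    w=np.array([atz('wrist',np.array(u)/2.4+[190,40],z,T) for u in l]);print(z,w.mean(0),np.hypot(*(w[0]-w[1])))
go(584.6,-72,76,-95.3)"
```

```text
47 [586.89788057  16.16495625] 83.28932076802369
36 [587.80557747  17.32500425] 59.480483788511116
10 [590.07448271  17.19316054] 89.6935280271174
shift [-0.6  0.6 49. ] yaw -0.0 | hd now -95.32 pos [585.4 -71.5 125. ] t 29.05 w 30.0 q -1.81 F [0.3 0.5 0.7]
```

Stone sits within 1.5 mm of the riser centre. Grip the pull and close.

arm_command --commands '[[0.3, [-0.5, 0.5, 15], 0], [0.3, [-0.5, 0.5, 30], 0], [0.3, [-0.5, 0.5, 42], 0], [0.3, [-0.5, 0.5, 45], 0], [0.3, [-0.5, 0.5, 45], 0]]'

```text
t: 29.55
position: [584.9, -72.1, 80.0]
tcp_rot: [-0.0, 0.999, -0.047, -0.001]
wrist_force: [-0.1, -0.6, -0.2]
width: 30.0
gripper_force: 0.0
```

arm_command --commands '[[0.9, [0, 0, 0], 0], [0.9, [0, 0, 0], 0], [0.9, [0, 0, 0], 0], [0.9, [0, 0, 0], 0]]'

```text
t: 29.95
position: [586.3, -71.8, 81.9]
tcp_rot: [-0.0, 0.999, -0.046, 0.001]
wrist_force: [-0.9, 0.5, 1.4]
width: 6.8
gripper_force: 58.8
```

```bash
python3 -c "
from h import *
go(594.8,88,79,-95.3)"
```

```text
shift [  -6.4 -159.9    2.9] yaw -0.001 | hd now -95.33 pos [586.3 -71.8  81.9] t 29.95 w 6.8 q -1.84 F [-0.9  0.5  1.4]
```

arm_command --commands '[[0.9, [0, -15, 0.5], 0], [0.9, [0, -42, 0.5], 0], [0.9, [0, -72, 0.5], 0], [0.9, [0, -102, 0.5], 0], [0.9, [0, -130, 0.5], 0]]'

```text
t: 30.45
position: [598.7, 56.9, 81.8]
tcp_rot: [0.001, 0.999, -0.047, 0.001]
wrist_force: [0.5, -2.7, 3.9]
width: 7.1
gripper_force: 59.2
```

arm_command --commands '[[0.9, [0, -15, 0], 0], [0.9, [0, -25, 0], 0], [0.9, [0, -31, 0], 0], [0.9, [0, -33, 0], 0], [0.9, [0, -33, 0], 0]]'

```text
t: 30.95
position: [601.7, 87.5, 81.8]
tcp_rot: [0.002, 0.999, -0.048, 0.0]
wrist_force: [-0.4, -2.7, 7.1]
width: 7.3
gripper_force: 60.0
```

arm_command --commands '[[0.9, [0, -2, 0], 0], [0.9, [0, -3, 0], 0], [0.9, [0, -3, 0], 0]]'

```text
t: 31.25
position: [601.7, 87.5, 81.7]
tcp_rot: [0.004, 0.999, -0.049, -0.0]
wrist_force: [-1.7, -4.4, 9.4]
width: 7.2
gripper_force: 60.2
```

```bash
python3 -c "
from h import *
go(594.8,88,79,-95.3)"
```

```text
shift [-6.9  0.2  2.8] yaw -0.005 | hd now -95.57 pos [601.7  87.5  81.7] t 31.25 w 7.2 q -2.13 F [-1.7 -4.4  9.4]
```

Left door is at its stop (160 mm travel). Release, then check that the right door is truly shut as well.

arm_command --commands '[[0.3, [0, 2, 0], 0], [0.3, [0, 2, 0], 0], [0.3, [0, 2, -15], 0], [0.3, [0, 2, -55], 0], [0.3, [5, 30, -90], 0]]'

```text
t: 31.75
position: [602.0, 70.1, 172.3]
tcp_rot: [-0.003, 0.999, -0.042, -0.001]
wrist_force: [2.3, 1.3, 0.2]
width: 30.2
gripper_force: 0.0
```

```bash
python3 -c "
from h import *
go(557.6,-310,150,-95.3)
im=snapshot('wrist');im2=snapshot('side');cv2.imwrite('pics/side9.png',im2[:,:,::-1])"
```

```text
shift [-12.7 382.6  20.2] yaw 0.009 | hd now -94.76 pos [602.   70.1 172.3] t 31.75 w 30.2 q -2.02 F [2.3 1.3 0.2]
```

arm_command --commands '[[0.3, [-1, 40, 0], 0.005], [0.3, [-3, 80, 0], 0.005], [0.3, [-4, 120, 0], 0.005], [0.3, [-5, 160, 0], 0.005], [0.3, [-6, 200, 0], 0.005]]'

```text
t: 32.35
position: [578.2, -136.3, 170.6]
tcp_rot: [-0.0, 0.999, -0.049, -0.0]
wrist_force: [0.2, 0.8, -0.4]
width: 29.6
gripper_force: 0.0
```

arm_command --commands '[[0.3, [-1, 45, 0], 0], [0.3, [-3, 90, 0], 0], [0.3, [-4, 130, 0], 0], [0.3, [-5, 160, 0], 0], [0.3, [-6, 180, 0], 0]]'

```text
t: 32.85
position: [553.8, -317.4, 170.2]
tcp_rot: [0.0, 0.999, -0.051, -0.0]
wrist_force: [-0.1, -0.2, -0.6]
width: 30.1
gripper_force: 0.0
```

arm_command --commands '[[0.3, [0, 0, 10], 0], [0.3, [0, 0, 20], 0], [0.3, [0, 0, 20], 0], [0.3, [0, 0, 20], 0]]'

```text
t: 33.25
position: [555.4, -311.0, 149.6]
tcp_rot: [-0.001, 0.999, -0.047, -0.001]
wrist_force: [0.6, 0.1, 0.1]
width: 29.9
gripper_force: 0.0
```

```bash
python3 -c "
from h import *
go(557.6,-310,86,-95.3)"
```

```text
shift [ 2.2 -1.1 63.6] yaw -0.002 | hd now -95.39 pos [ 555.4 -311.   149.6] t 33.25 w 29.9 q -1.37 F [0.6 0.1 0.1]
```

arm_command --commands '[[0.3, [2, -1, 20], 0], [0.3, [2, -1, 42], 0], [0.3, [2, -1, 57], 0], [0.3, [2, -1, 62], 0], [0.3, [2, -1, 62], 0]]'

```text
t: 33.75
position: [556.9, -312.7, 87.9]
tcp_rot: [-0.0, 0.999, -0.049, -0.001]
wrist_force: [-0.2, -0.5, -0.7]
width: 29.8
gripper_force: 0.0
```

arm_command --commands '[[0.9, [0, 0, 0], 0], [0.9, [0, 0, 0], 0], [0.9, [0, 0, 0], 0], [0.9, [0, 0, 0], 0]]'

```text
t: 34.15
position: [558.2, -310.5, 89.6]
tcp_rot: [-0.002, 0.999, -0.048, 0.0]
wrist_force: [-0.7, 5.6, 2.3]
width: 5.3
gripper_force: 48.6
```

arm_command --commands '[[0.9, [0, 2, 0], 0], [0.9, [0, 4, 0], 0], [0.9, [0, 5, 0], 0], [0.9, [0, 5, 0], 0]]'

```text
t: 34.55
position: [558.3, -310.7, 89.5]
tcp_rot: [-0.005, 0.999, -0.047, -0.0]
wrist_force: [-1.0, 12.0, 5.1]
width: 5.5
gripper_force: 50.5
```

```bash
python3 -c "
from h import *
go(557.6,-310,86,-95.3)"
```

```text
shift [-0.7 -0.6  3.5] yaw -0.002 | hd now -95.39 pos [ 558.3 -310.7   89.5] t 34.55 w 5.5 q -1.39 F [-1.  12.   5.1]
```

Pull separation is 400 mm, so both doors are at their stops. Release and retreat.

arm_command --commands '[[0.3, [0, -4, 0], 0], [0.3, [0, -4, 0], 0], [0.3, [0, -4, -15], 0], [0.3, [0, -4, -50], 0], [0.3, [0, -4, -95], 0]]'

```text
t: 35.05
position: [555.1, -316.0, 183.6]
tcp_rot: [-0.0, 0.999, -0.05, -0.002]
wrist_force: [0.5, -0.0, 0.1]
width: 29.9
gripper_force: 0.0
```

arm_command --commands '[[0.3, [0, 40, -30], 0], [0.3, [0, 80, -50], 0], [0.3, [0, 80, -50], 0], [0.3, [0, 80, -50], 0], [0.3, [0, 80, -50], 0]]'

```text
t: 35.55
position: [549.1, -393.9, 233.8]
tcp_rot: [-0.0, 0.999, -0.049, 0.0]
wrist_force: [-0.2, 0.6, -0.3]
width: 29.9
gripper_force: 0.0
```

```bash
python3 -c "
from h import *
go(557.6,-310,86,-95.3)
a=snapshot('scene').astype(int);b=cv2.imread('pics/scene0.png')[:,:,::-1].astype(int)
d=(cv2.GaussianBlur(abs(a-b).max(2).astype(np.uint8),(5,5),0)>40).astype(np.uint8)
n,l,st,c=cv2.connectedComponentsWithStats(d)
print([(st[i,:5].tolist()) for i in range(1,n) if st[i,4]>25])"
```

```text
shift [  0.2 -84.3 147.9] yaw -0.006 | hd now -95.64 pos [ 549.1 -393.9  233.8] t 35.55 w 29.9 q -1.23 F [-0.2  0.6 -0.3]
[[84, 0, 77, 135, 4336], [144, 0, 52, 57, 1713], [344, 0, 25, 70, 354], [383, 0, 28, 84, 356], [371, 38, 15, 36, 139], [268, 238, 46, 32, 597], [448, 263, 38, 24, 674], [367, 273, 52, 38, 1415], [424, 302, 56, 41, 1437]]
```

Apart from the arm itself, only the plates, the stone and the mat area changed; the bystanders and the shown stone did not move. Handing in.

```bash
python3 -c "
from plant import manip
print(manip.finish_job())"
```

```text
the job is handed in; nothing more can be done
None
```

I built the riser from the thin and thick plates, about 2 mm off the mat's centre, with the stone flat on its middle; both doors are fully shut, and the job was handed in at about 36 s, no verdict shown.

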